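Shim the tilt cradle of an imager alignment stand

TASK

The imager's tilt cradle needs shimming on the alignment stand: lift the loose cover plate off its two pins over the wedge bay and lay it gently, flat and knob up, on the clear mat. Then take the steel wedge and, with it sliding on the bay floor, push its thin end under the cradle's nose until the nose just lifts off, about 3 mm. Finish holding the wedge there in the gripper, with nothing but the wedge carrying the nose, and leave the other things on the bench where they are.

Things in the scene. Friction and masses are not known exactly. Their poses are not given: they have to be found in the camera images.
- housing: Alignment stand, fixed: grey aluminium tray 385 x 152 mm (x, y), walls 40 mm high. Origin on its underside (bench height) straight below the axis of the cradle's nose; +x runs from the wedge bay past the nose to the pivot, z up. Imager and saddle stand on the cradle from x = 54 mm on, up to 90 mm high.
- bay_floor (a point): Middle of the wedge bay's floor, on its surface, at housing (-70, 0, 10) mm; axes as the housing's. The bay is the hollow in front of the nose: housing x -145 to 0 mm, y -60 to +60 mm, floor 10 mm above the bench, shut by a front wall 10 mm and side walls 16 mm thick, tops 40 mm above the bench.
- cradle (a joint): Tilt of the cradle about its rear pivot, rad: 0 when it rests by its weight on the two rest pads under its front corners, growing as the nose lifts. The nose is 200 mm from the pivot: 0.005 rad is 1 mm of lift. It drops back by its weight (about 5 N at the nose); no spring.
- nose (a point): Middle of the cradle's nose, on its axis: a rounded bar of 10 mm diameter, 100 mm long along housing y, the cradle's front edge towards the bay. At rest the axis is 23 mm above the bench, its underside 8 mm above the bay floor. Rest pads 43 mm to either side and 20 mm behind, so the wedge goes in at the middle, straight along housing +x.
- cover_knob (a point): Centre of the grip part (upper 26 mm) of the round knob, 24 mm diameter, top 38 mm above the plate's underside, in the middle of the cover plate. The point is 25 mm above the plate's underside; axes as the plate's.
- cover: Loose aluminium cover plate, 143 x 154 x 4 mm (x, y, z), 0.26 kg, origin at the centre of its underside. On the stand it lies on the wall tops, its middle at housing x = -83.5 mm, located by two 6 mm pins, 9 mm high, through its holes; it lifts straight up. The mat on the stand's left (bench x 0.38 to 0.59 m, y 0.19 to 0.39 m) is clear.
- wedge_grip (a point): Centre of the grip block (half-way up, 20 mm above its underside) of the steel wedge, 0.36 kg. Block 30 x 26 x 40 mm (x, y, z; take it across the 26 mm). The blade points along +x. With 3 mm of lift at the nose this point is 55 mm short of the nose axis. Lies on the bench right of the stand, in one of two places (the other holds the plain block).
- wedge_tip (a point): Middle of the underside edge of the wedge's thin end, 90 mm ahead (+x) of the grip block's centre. The blade, 75 mm long, 26 mm wide, flat below, is 4 mm thick here and thickens evenly to 19 mm at the block (1 in 5). It first touches the resting nose with this tip 20 mm past the nose axis, then lifts 1 mm per 5 mm of push.
- wedge: The steel wedge, origin under the centre of its grip block, on its underside; +x to the tip.
- block_center (a point): Centre of the plain rectangular steel set-up block, 80 x 30 x 20 mm, on the bench right of the stand; bystander, leave alone.
- screwdriver_grip (a point): Handle of a dark screwdriver, 170 mm long, on the bench at the far left; bystander, leave alone.
- tub: Clear plastic tub, 104 mm across, 60 mm high, origin under its centre, far left; bystander, leave alone.
- lens_barrel: Black lens barrel standing on end, 54 mm across, 56 mm high, origin under its centre, far right; bystander, leave alone.
Things that resemble listed ones, but are neither listed nor needed, are in the scene too. What is meant by the cover is not black or brown, and is the larger of those in its own colour.

How it is judged:
By the outcome, as a careful person would: the job done as asked, in the order asked, and still so for the second after the job is handed in, while the arm keeps its last pose, push and grip.
It also fails if it takes over 59 s, if anything falls off the work surface, if the arm or the gripper's body presses on something with over 40 N, if the wrist force passes 120 N, or if a joint passes its speed limit or range.

ROBOT

A 7-joint arm with a two-finger parallel gripper is mounted at the origin on the work surface. World frame = base frame: x ahead of the robot, y to its left, z up, the work surface at z = 0. Lengths are in m, angles in rad, forces in N, time in s.
With the tool pointing down it reaches from about 0.375 to 0.925 m from the base axis. Payload 3.1 kg.
Tool frame: the origin (TCP) lies at the very end of the fingers, on their centre line; the grasp point (between the pads) lies 19 mm behind it (pinch_z is the distance from the TCP to the grasp point, in m); y points along the fingers, x is the direction in which the jaws open and shut, and the axes are right-handed (so a half turn about y gives the same grasp; the last joint's range is limited). The gripper opens to 85 mm and grips with 20 to 120 N. Pads are 22 mm wide; open, the fingers measure 114 mm over their backs; the gripper's body (76 mm by 85 mm) begins 54 mm behind the grasp point. The pads swing forward as they close: fully open they stand 13 mm farther back than shut.
Start: joints at [-0.098, 0.383, 0.044, 1.598, -0.018, 1.161, -0.05], TCP at [0.65, 0, 0.231] pointing down, gripper open.
Joint ranges: [-2.61, 2.61], [-0.41, 2.15], [-1.48, 1.57], [0, 2.5], [-1.57, 4.71], [0.05, 1.97], [-2.85, 2.85]. Speed limits (rad/s): [2.79, 2.79, 3.14, 3.14, 3.14, 3.14, 3.14].

INTERFACE

Orientations are given as [roll, pitch, yaw] about the fixed x, y, z axes, in that order (R = Rz(yaw) Ry(pitch) Rx(roll)).
In Python, from bench import * gives the robot as it stands. The module is installed in compiled form; this text tells all that it offers.
- The arm moves only by the tool play_rows, never from a script. Its argument "increments" is a list of rows, each a list of 6 numbers: the shift along the tool's x, y, z in mm, then the turn, a rotation vector about the tool's x, y, z in degrees. In form: [[x, y, z, wx, wy, wz], ...]. A call has 1 to 20 rows; each row shifts and turns the commanded pose from where the row before left it, along the tool's axes as they then stand; what a row does not reach is not made up. A row lasts 1/12 s, in which the tool goes at most 41.7 mm and 7.16 degrees, less where a joint would pass 70% of its speed; a pose out of reach is approached as far as the arm can. A call is refused whole if a number of a shift passes 41.7 or a number of a turn 7.16, either way. A call with a gripper value outside its range is refused whole. "fingers" is the finger opening in mm, from 0 to 85.4, set as the call begins (left out, the last holds). The fingers move at their own pace and stop on an object; "newtons" is the grip in N (left out, the last holds). Time passes only in rows, so rows that do not move let the fingers close. It gives the time, the measured TCP pose, the force and the opening at its end, in the units of the state.
- state(): the state, without advancing time (a new reading comes with each control period).
- capture(name): name is "scene" or "side" or "wrist"; returns a dict with "img" (480x640x3 uint8, red, green, blue), "depth" (480x640 float32, m along the optical axis (not along the pixel's ray), 0 where there is no reading), "mtx" (3x3 intrinsics, pixels), "origin" and "rotation" of the camera in the world. Camera axes: x right, y down, z forward; pixel columns grow to the right and rows downward; lengths in m; the calibration is good to about 2 mm. A picture is of the moment at which its call begins.
- sign_off(): hands the job in, once; it reports no verdict.
Trained networks look in a picture, given as the dict that the camera call returned (one of the last four; its "shot" number tells which), for a name from the list of things; names that differ only in an ending like _2 or _b are one class to them, and where a whole thing is asked for, a point or a joint stands for the part that bears it (a point fixed in the world has none). Each returns a list of dicts, best first, with "p" (0 to 1); they miss things now and then, are a little off and sometimes report something else, mostly with a low value. They report only what shows in the picture. A call takes as long as a camera call. They do not tell look-alikes from the thing itself.
- boxes_of(picture, target): "at" ([column, row] in pixels, amid what is visible of it).
- trace(picture, target): "mask" (480x640 bool, what is visible of it) and "at" ([column, row] in pixels, amid what is visible of it).
The state is a dict: "time_s": time; "joints": joint angles; "qd": joint speeds; "joint_efforts": joint torques, N m; "tcp_pos": TCP position; "ee_rot": TCP orientation; "contact_force": force on the tool from outside, world axes, zero at the start; "ft_torque": the same for the moment, N m; "width": finger opening in m.
Only numpy, scipy, OpenCV 4.12 (cv2) and the standard library are available. Lean on these libraries where they do the work, as an engineer would, in place of code of your own. Each camera call takes 0.05 s, during which the arm holds its last target.

## Working session

There is one attempt and no reset: what is moved stays moved. The work goes in short steps, Python scripts to look and compute and a tool call to move; the robot and the scene stay as the last step left them, time stands still between calls to the robot, and variables do not carry over. Pictures are saved under pics/ and viewed, and the job is handed in when it is done.

Besides the shell and the picture viewer there is one more tool, called after "Request:" as name(argument=value, ...), one argument or row to a line, values as JSON. play_rows: Moves the arm, as the interface text tells. Its arguments: {"type":"object","properties":{"increments":{"type":"array"},"fingers":{"type":"number"},"newtons":{"type":"number"}},"required":["increments"]}

```bash
mkdir -p pics; cat > h.py <<'E'
from bench import *
import numpy as np, cv2
def save(c,name):
    cv2.imwrite('pics/'+name+'.png',cv2.cvtColor(c['img'],cv2.COLOR_RGB2BGR))
def pt(c,u,v,d=None):
    u0,v0=int(round(u)),int(round(v))
    if d is None:
        p=c['depth'][max(0,v0-1):v0+2,max(0,u0-1):u0+2]; p=p[p>0]; d=np.median(p) if p.size else np.nan
    K=c['mtx']; return np.array(c['origin'])+np.array(c['rotation'])@np.array([(u-K[0,2])/K[0,0]*d,(v-K[1,2])/K[1,1]*d,d])
def ptz(c,u,v,z):
    K=c['mtx'];o=np.array(c['origin']); r=np.array(c['rotation'])@np.array([(u-K[0,2])/K[0,0],(v-K[1,2])/K[1,1],1]); return o+r*(z-o[2])/r[2]
def proj(c,P):
    q=np.array(c['rotation']).T@(np.asarray(P)-np.array(c['origin'])); K=c['mtx']; return K[0,0]*q[0]/q[2]+K[0,2],K[1,1]*q[1]/q[2]+K[1,2]
def cloud(c):
    K=c['mtx'];v,u=np.mgrid[0:480,0:640];d=c['depth']
    P=np.stack([(u-K[0,2])/K[0,0]*d,(v-K[1,2])/K[1,1]*d,d],-1)@np.array(c['rotation']).T+np.array(c['origin']); P[d<=0]=np.nan; return P
def st():
    s=state(); print({k:np.round(s[k],4).tolist() for k in s if k!='joint_efforts'})
    return s
E
python3 - <<'E'
from h import *
np.set_printoptions(precision=4,suppress=True)
st()
for n in ['scene','side','wrist']:
    c=capture(n); save(c,n+'0'); print(n,c['origin'],c['rotation'],c['mtx'][0,0])
    for t in ['housing','bay_floor','cradle','nose','cover_knob','cover','wedge_grip','wedge_tip','wedge','block_center','screwdriver_grip','tub','lens_barrel']:
        print(t,[(np.round(b['at']).astype(int).tolist(),round(float(b['p']),2),np.round(pt(c,*b['at']),3).tolist()) for b in boxes_of(c,t)][:4])
E
```

```text
{'time_s': 0.0, 'joints': [-0.0978, 0.3838, 0.0439, 1.5996, -0.0179, 1.1612, -0.0499], 'qd': [-0.0003, 0.0024, -0.0006, -0.0007, 0.0011, -0.0007, 0.0012], 'tcp_pos': [0.649, -0.0001, 0.2299], 'ee_rot': [-1.571, 0.0026, 0.0], 'contact_force': [0.3848, 0.3839, 0.0763], 'ft_torque': [-0.0022, 0.0505, 0.0298], 'width': 0.0854}
scene [ 0.9767 -0.5921  1.2981] [-2.5658 -0.0045  0.6516] 587.4550622679076
housing [([366, 290], 0.64, [1.544, -0.025, 1.866]), ([302, 250], 0.31, [1.995, 0.426, 2.316])]
bay_floor [([364, 293], 0.96, [1.56, -0.009, 1.882]), ([227, 420], 0.72, [2.285, 0.717, 2.607])]
cradle [([370, 294], 0.63, [1.517, -0.052, 1.838])]
nose [([373, 291], 0.69, [1.501, -0.068, 1.822])]
cover_knob [([268, 318], 0.94, [2.163, 0.594, 2.484]), ([331, 367], 0.94, [1.742, 0.173, 2.063]), ([283, 169], 0.7, [2.284, 0.715, 2.605]), ([303, 251], 0.63, [1.997, 0.428, 2.318])]
cover [([304, 250], 0.92, [1.981, 0.412, 2.302]), ([333, 367], 0.87, [1.731, 0.162, 2.053]), ([272, 321], 0.68, [2.145, 0.576, 2.466]), ([284, 171], 0.57, [2.282, 0.713, 2.604])]
wedge_grip [([226, 421], 0.95, [2.29, 0.72
[... 1579 characters left out ...]
1  0.0004 -0.0008] 335.107244707386
housing [([336, 149], 0.92, [0.694, 0.117, 0.416])]
bay_floor [([336, 152], 0.68, [0.694, 0.117, 0.416])]
cradle [([342, 155], 0.6, [0.708, 0.131, 0.43])]
nose [([345, 154], 0.59, [0.715, 0.138, 0.437])]
cover_knob [([134, 156], 0.93, [0.167, -0.409, -0.11]), ([359, 318], 0.84, [0.793, 0.216, 0.515]), ([224, 303], 0.7, [0.319, -0.257, 0.042])]
cover [([363, 315], 0.98, [0.809, 0.232, 0.532]), ([227, 304], 0.78, [0.332, -0.245, 0.055]), ([337, 151], 0.71, [0.696, 0.119, 0.419]), ([129, 157], 0.63, [0.169, -0.408, -0.109])]
wedge_grip []
wedge_tip []
wedge []
block_center [([133, 155], 0.55, [0.164, -0.413, -0.113])]
screwdriver_grip []
tub []
lens_barrel []
```

```bash
python3 - <<'E'
s=open('h.py').read()
s=s.replace("def save(c","""from scipy.spatial.transform import Rotation as Rot
_cap=capture
def capture(n):
    c=_cap(n); c['rpy']=c['rotation']; c['R']=Rot.from_euler('xyz',c['rotation']).as_matrix(); return c
def save(c""").replace("np.array(c['rotation'])","c['R']")
open('h.py','w').write(s)
E
python3 - <<'E'
from h import *
for n in ['scene','side','wrist']:
    c=capture(n); save(c,n+'1')
    for t in ['housing','bay_floor','nose','cover_knob','cover','wedge_grip','wedge_tip','wedge','block_center','screwdriver_grip','tub','lens_barrel']:
        print(t,[(np.round(b['at']).astype(int).tolist(),round(float(b['p']),2),np.round(pt(c,*b['at']),3).tolist()) for b in boxes_of(c,t)][:4])
E
```

```text
housing [([364, 294], 0.76, [0.673, 0.023, 0.07])]
bay_floor [([366, 292], 0.62, [0.677, 0.025, 0.083])]
nose [([374, 292], 0.86, [0.694, 0.033, 0.089]), ([227, 422], 0.35, [0.602, -0.394, 0.015])]
cover_knob [([330, 364], 0.97, [0.704, -0.154, 0.025]), ([282, 167], 0.79, [0.238, 0.249, 0.015]), ([270, 319], 0.76, [0.522, -0.149, 0.025]), ([365, 289], 0.64, [0.672, 0.028, 0.086])]
cover [([331, 366], 0.91, [0.708, -0.154, 0.019]), ([299, 252], 0.67, [0.469, 0.035, 0.046]), ([271, 320], 0.65, [0.523, -0.147, 0.019]), ([282, 169], 0.58, [0.238, 0.248, 0.008])]
wedge_grip [([429, 222], 0.48, [0.672, 0.339, 0.014])]
wedge_tip [([225, 421], 0.81, [0.599, -0.396, 0.014])]
wedge [([226, 420], 0.86, [0.599, -0.392, 0.015])]
block_center [([199, 324], 0.69, [0.393, -0.26, 0.021])]
screwdriver_grip [([410, 171], 0.51, [0.542, 0.45, 0.025]), ([370, 295], 0.18, [0.689, 0.025, 0.08])]
tub [([428, 221], 0.66, [0.67, 0.34, 0.016])]
lens_barrel [([285, 430], 0.98, [0.722, -0.34, 0.055])]
housing [([271, 263], 0.86, [0.649, 0.095, 0.042])]
bay_floor [([271, 262], 0.67, [0.647, 0.095, 0.047])]
nose [(
[... 874 characters left out ...]
27, [0.471, 0.056, 0.044])]
tub [([232, 325], 0.96, [0.696, 0.289, 0.014])]
lens_barrel [([279, 177], 0.69, [0.72, -0.304, 0.048])]
housing [([339, 149], 0.79, [0.667, 0.064, 0.087])]
bay_floor [([335, 153], 0.67, [0.664, 0.061, 0.084]), ([133, 158], 0.66, [0.481, 0.056, 0.059])]
nose [([345, 156], 0.73, [0.672, 0.058, 0.085])]
cover_knob [([224, 305], 0.86, [0.535, -0.123, 0.002]), ([359, 318], 0.66, [0.7, -0.137, 0.009]), ([134, 154], 0.6, [0.474, 0.058, 0.043])]
cover [([359, 317], 0.83, [0.701, -0.14, 0.003]), ([129, 159], 0.74, [0.482, 0.055, 0.067]), ([226, 305], 0.71, [0.537, -0.124, 0.002])]
wedge_grip []
wedge_tip []
wedge []
block_center []
screwdriver_grip []
tub []
lens_barrel []
```

View pics/scene0.png

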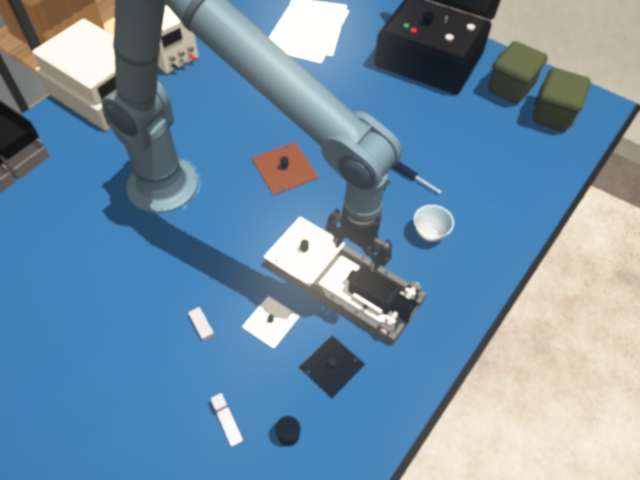

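View pics/side0.png

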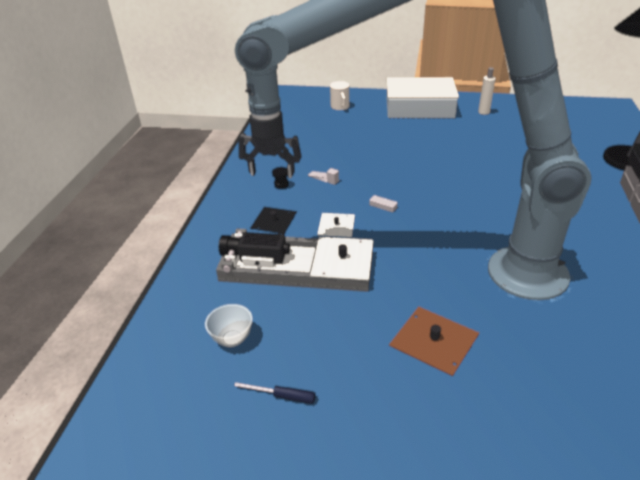

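View pics/wrist0.png

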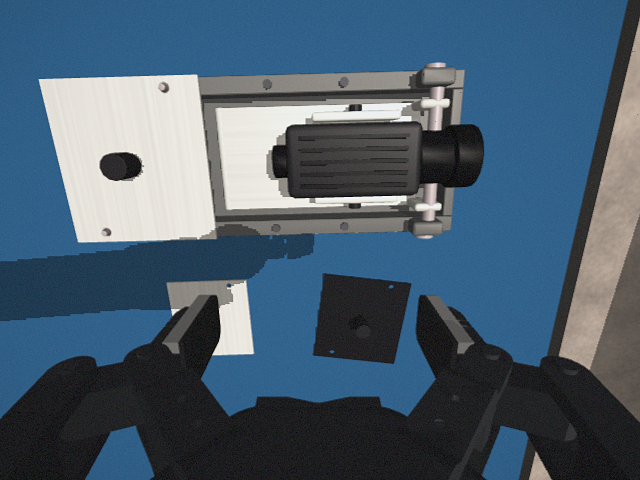

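The possible covers are: white plate on the stand (wrist 120,166; scene 304,250), smaller white plate (wrist 225,310; scene 270,320), black plate (scene 331,366) and brown plate (scene 284,168). I choose the larger white one, on the stand with pins through it.

```bash
python3 - <<'E'
from h import *
np.set_printoptions(precision=4,suppress=True)
for n in ['wrist','side','scene']:
    c=capture(n); P=cloud(c); img=c['img'].astype(int)
    white=(img.min(-1)>150)
    if n=='wrist': save(c,'w2'); cv2.imwrite('pics/crop.png',cv2.resize(cv2.cvtColor(c['img'],cv2.COLOR_RGB2BGR)[60:260,20:240],None,fx=3.4,fy=2.9))
    m=(P[...,0]>0.38)&(P[...,0]<0.70)&(P[...,1]>-0.06)&(P[...,1]<0.18)&(P[...,2]>0.035)&(P[...,2]<0.052)&white
    k,lab,stt,cen=cv2.connectedComponentsWithStats(m.astype(np.uint8))
    for i in 1+np.argsort(-stt[1:,4])[:2]:
        q=P[lab==i]; r=cv2.minAreaRect((q[:,:2]*1000).astype(np.float32)); print(n,stt[i],'z',np.median(q[:,2]),np.mean(q,0),r)
    # blacks: knob
    m=(P[...,0]>0.38)&(P[...,0]<0.53)&(P[...,1]>-0.03)&(P[...,1]<0.12)&(P[...,2]>0.053)&(P[...,2]<0.11)
    q=P[m]; print('knob',q.shape,np.median(q,0),q.min(0) if len(q) else 0,q.max(0) if len(q) else 0)
    # pins and stand
    gray=(P[...,0]>0.38)&(P[...,0]<0.85)&(P[...,1]>-0.08)&(P[...,1]<0.18)&(P[...,2]>0.034)&(P[...,2]<0.047)
    q=P[gray]; print('stand',cv2.minAreaRect((q[:,:2]*1000).astype(np.float32)))
    if n!='wrist':
      for t in ['wedge','block_center']:
        for b in trace(c,t)[:2]:
            q=P[b['mask']]; q=q[(q[:,2]>0.006)&(q[:,2]<0.06)]
            if len(q)>5: print(t,b['p'],b['at'],len(q),q.mean(0),q[:,2].max(),cv2.minAreaRect((q[:,:2]*1000).astype(np.float32)))
E
```

```text
wrist [   39    75   177   167 23084] z 0.04282018377529381 [0.472  0.0552 0.0428] ((471.3883972167969, 49.120269775390625), (144.00782775878906, 154.30494689941406), 1.4517780542373657)
wrist [325 112   5   9  14] z 0.05156979226794453 [0.6586 0.0912 0.0515] ((658.1253662109375, 91.94499206542969), (3.6073672771453857, 6.741756439208984), 0.7004820704460144)
knob (951, 3) [0.4766 0.0499 0.0761] [0.4595 0.0371 0.053 ] [0.4844 0.0612 0.0794]
stand ((591.5833740234375, 52.79852294921875), (386.3542175292969, 158.00665283203125), 1.3606473207473755)
side [ 304  237   69   43 2104] z 0.04361059891444086 [0.4724 0.056  0.0436] ((480.790283203125, 50.048919677734375), (159.93482971191406, 160.42247009277344), 1.0019264221191406)
side [251 257  22   9 100] z 0.04662263648568127 [0.671  0.0941 0.0457] ((673.2329711914062, 91.2815170288086), (20.59546661376953, 52.526817321777344), 89.82927703857422)
knob (109, 3) [0.4722 0.0567 0.0731] [0.4622 0.0368 0.0549] [0.4836 0.065  0.0815]
stand ((594.296142578125, 53.57068634033203), (386.2248840332031, 161.25035095214844), 1.5179160833358765)
wedge
[... 746 characters left out ...]
35740710079849 [ 0.6408 -0.0135  0.0411] ((640.8102416992188, -13.42140007019043), (59.34914779663086, 15.385961532592773), 1.1955276727676392)
knob (116, 3) [0.4756 0.0441 0.0761] [ 0.4063 -0.0289  0.053 ] [0.5267 0.1166 0.0851]
stand ((595.2821044921875, 51.28879928588867), (391.8375549316406, 158.99185180664062), 1.1150333881378174)
wedge 0.94 [225.4, 417.9] 569 [ 0.5932 -0.3903  0.0221] 0.04931591091040155 ((596.3521118164062, -391.5177001953125), (25.82100486755371, 104.24853515625), 65.22557830810547)
block_center 0.96 [197.2, 323.8] 404 [ 0.3949 -0.2566  0.0205] 0.028354648331866628 ((391.47711181640625, -254.90550231933594), (29.841217041015625, 83.50701904296875), 67.29408264160156)
```

View pics/crop.png

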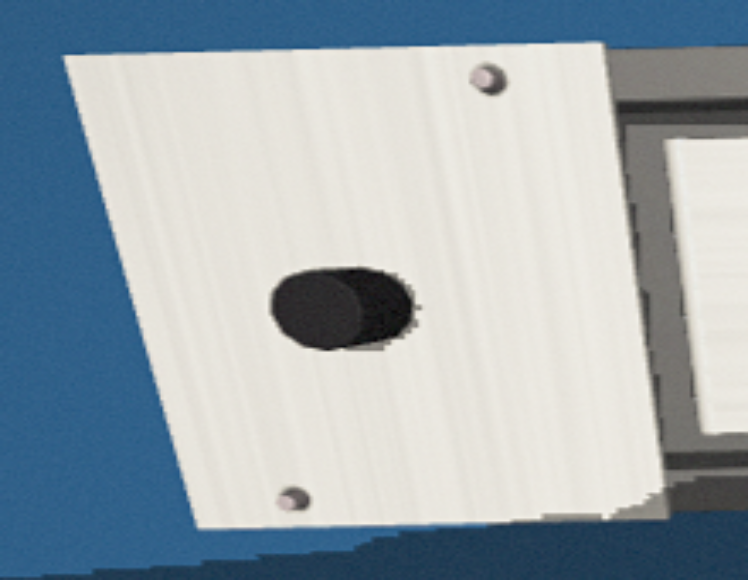

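Crop: larger bright plate with both pins showing at (488,78) and (292,500), knob at (320,308). It is the cover. Its centre is at about (0.4714, 0.049), yaw ≈ +1.4°.

Request:
play_rows(
  increments=[
    [-8, 5, 2, 0, 0, 0],
    [-16, 10, 4, 0, 0, 0],
    [-22, 12, 6, 0, 0, 0],
    [-24, 12, 7, 0, 0, 0],
    [-24, 12, 7, 0, 0, 0],
    [-24, 12, 7, 0, 0, 0],
    [-22, 12, 7, 0, 0, 0],
    [-20, 12, 5, 0, 0, 0],
    [-12, 8, 3, 0, 0, 0],
    [-6, 5, 2, 0, 0, 0],
    [0, 0, 0, 0, 0, 0],
    [0, 0, 0, 0, 0, 0],
  ],
  fingers=50,
  newtons=40,
)

```text
time_s: 5.4
tcp_pos: [0.4729, 0.05, 0.1317]
ee_rot: [-1.571, -0.001, 0.0]
contact_force: [-0.2, -0.0, 0.8]
width: 0.0501
```

```bash
python3 - <<'E'
from h import *
np.set_printoptions(precision=4,suppress=True)
st()
c=capture('wrist'); P=cloud(c); save(c,'w3'); img=c['img'].astype(int)
m=(P[...,0]>0.44)&(P[...,0]<0.50)&(P[...,1]>0.01)&(P[...,1]<0.09)&(P[...,2]>0.073)&(P[...,2]<0.083)&(img.max(-1)<90)
q=P[m]; print('knobtop',len(q),np.mean(q,0),cv2.minEnclosingCircle((q[:,:2]*1000).astype(np.float32)),np.median(q[:,2]))
E
```

```text
{'time_s': 5.4, 'joints': [-0.1809, 0.18, -0.0124, 2.0967, 0.0031, 0.8636, -0.1949], 'qd': [0.0037, 0.005, 0.0076, -0.0385, -0.0006, -0.0026, 0.0017], 'tcp_pos': [0.4729, 0.05, 0.1317], 'ee_rot': [-1.5707, -0.0014, 0.0002], 'contact_force': [-0.2377, -0.0248, 0.8143], 'ft_torque': [-0.0408, 0.0423, -0.0055], 'width': 0.0501}
knobtop 1074 [0.4716 0.0499 0.0766] ((471.5578308105469, 49.34177780151367), 12.006820678710938) 0.07667456253643722
```

View pics/w3.png

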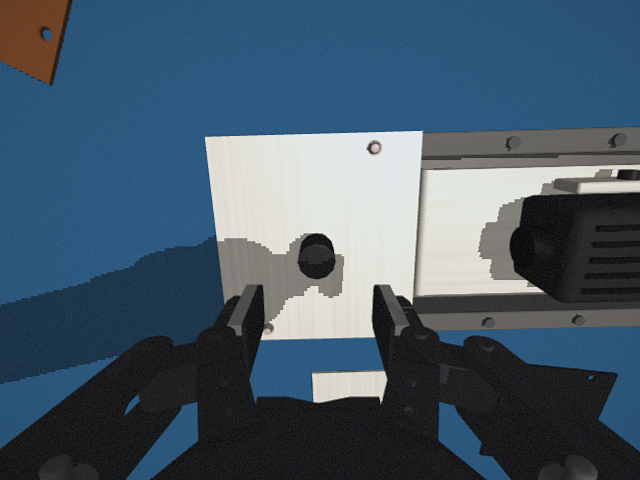

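Request:
play_rows(
  increments=[
    [-0.4, 6, 0, 0, 0, 0],
    [-0.4, 12, -0.2, 0, 0, 0],
    [-0.4, 14, -0.2, 0, 0, 0],
    [0, 14, -0.1, 0, 0, 0],
    [0, 13, 0, 0, 0, 0],
    [0, 11, 0, 0, 0, 0],
    [0, 8, 0, 0, 0, 0],
    [0, 5, 0, 0, 0, 0],
    [0, 0, 0, 0, 0, 0],
    [0, 0, 0, 0, 0, 0],
  ],
)

```text
time_s: 6.28
tcp_pos: [0.4711, 0.0495, 0.0483]
ee_rot: [-1.571, -0.0, -0.0]
contact_force: [-0.4, -0.8, 0.1]
width: 0.05
```

Request:
play_rows(
  increments=[
    [0, 0, 0, 0, 0, 0],
    [0, 0, 0, 0, 0, 0],
    [0, 0, 0, 0, 0, 0],
    [0, 0, 0, 0, 0, 0],
    [0, 0, 0, 0, 0, 0],
    [0, 0, 0, 0, 0, 0],
  ],
  fingers=15,
  newtons=50,
)

```text
time_s: 6.78
tcp_pos: [0.4717, 0.0497, 0.0492]
ee_rot: [-1.57, -0.002, 0.0]
contact_force: [-0.0, 0.3, 6.3]
width: 0.0225
```

Request:
play_rows(
  increments=[
    [0, 0, 0, 0, 0, 0],
    [0, -1, 0, 0, 0, 0],
    [0, -2, 0, 0, 0, 0],
    [0, -2, 0, 0, 0, 0],
    [0, -3, 0, 0, 0, 0],
    [0, 0, 0, 0, 0, 0],
    [0, 0, 0, 0, 0, 0],
  ],
)

```text
time_s: 7.37
tcp_pos: [0.4707, 0.0495, 0.0563]
ee_rot: [-1.571, 0.0, 0.0]
contact_force: [0.1, -0.0, -2.0]
width: 0.0227
```

```bash
python3 - <<'E'
from h import *
st()
c=capture('wrist'); save(c,'w4'); c=capture('side'); cv2.imwrite('pics/s4.png',cv2.resize(cv2.cvtColor(c['img'],cv2.COLOR_RGB2BGR)[170:310,200:400],None,fx=3.5,fy=3.5))
E
```

```text
{'time_s': 7.3667, 'joints': [-0.1805, 0.3049, -0.0128, 2.1421, 0.0059, 0.6948, -0.1972], 'qd': [-0.0011, 0.0022, 0.0014, 0.0003, 0.0, -0.003, -0.001], 'tcp_pos': [0.4707, 0.0495, 0.0563], 'ee_rot': [-1.5708, 0.0001, 0.0], 'contact_force': [0.082, -0.0425, -2.0469], 'ft_torque': [0.0162, -0.1827, 0.0094], 'width': 0.0227}
```

View pics/w4.png

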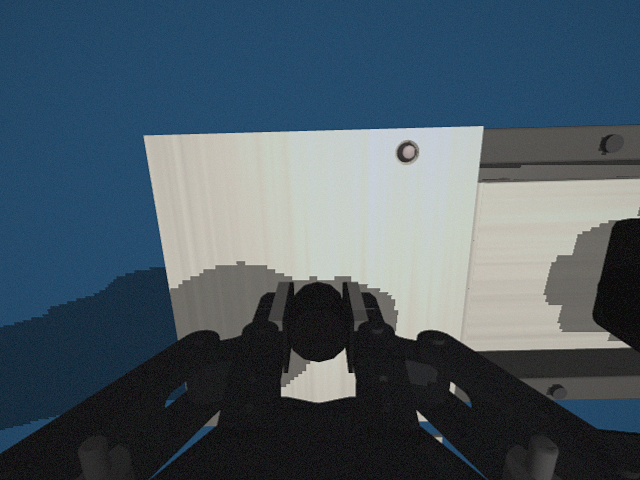

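View pics/s4.png

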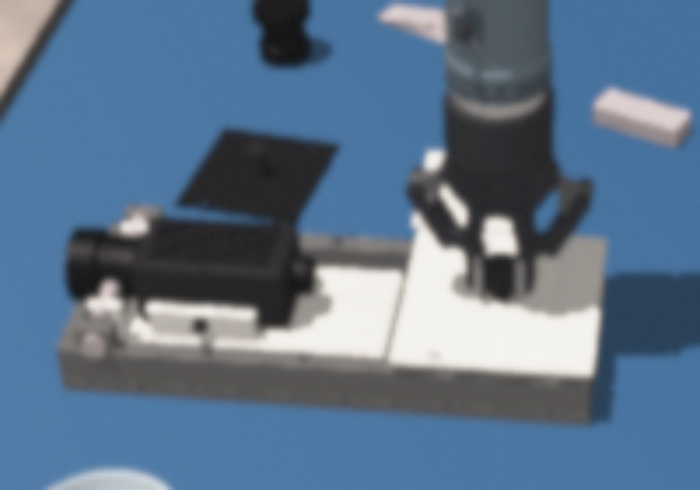

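Request:
play_rows(
  increments=[
    [0, -4, 0, 0, 0, 0],
    [0, -7, 0, 0, 0, 0],
    [0, -9, 0, 0, 0, 0],
    [0, -10, 0, 0, 0, 0],
    [0, -10, 2, 0, 0, 0],
    [0.5, -10, 5, 0, 0, 0],
    [1, -7, 10, 0, 0, 0],
    [1.5, -4, 16, 0, 0, 0],
    [2, 0, 20, 0, 0, 0],
    [2, 0, 22, 0, 0, 0],
    [2, 0, 24, 0, 0, 0],
    [2, 0, 24, 0, 0, 0],
    [2, 0, 24, 0, 0, 0],
    [1.5, 0, 24, 0, 0, 0],
    [0.5, 0, 22, 0, 0, 0],
    [0, 0, 18, 0, 0, 0],
    [0, 0, 14, 0, 0, 0],
    [0, 0, 9, 0, 0, 0],
    [0, 0, 5, 0, 0, 0],
    [0, 0, 1, 0, 0, 0],
  ],
)

```text
time_s: 9.13
tcp_pos: [0.4855, 0.2905, 0.1174]
ee_rot: [-1.571, 0.0, 0.001]
contact_force: [-0.5, -0.4, -2.1]
width: 0.0223
```

```bash
python3 - <<'E'
from h import *
st()
c=capture('wrist'); save(c,'w5'); c=capture('side'); save(c,'s5'); P=cloud(c);img=c['img'].astype(int)
m=(img.min(-1)>140)&(P[...,2]>0.04)&(P[...,1]>0.19)&(P[...,1]<0.39)&(P[...,0]<0.58)&(P[...,0]>0.38)&(P[...,2]<0.14)
q=P[m]; A=np.c_[q[:,:2],np.ones(len(q))]; print(len(q),np.linalg.lstsq(A,q[:,2],rcond=None)[0],q.min(0),q.max(0),cv2.minAreaRect((q[:,:2]*1000).astype(np.float32)))
E
```

```text
{'time_s': 9.1333, 'joints': [-0.5041, 0.3612, -0.1269, 1.8924, 0.0572, 0.8914, -0.6576], 'qd': [0.0049, 0.0002, 0.0206, 0.0013, 0.01, 0.0091, -0.0099], 'tcp_pos': [0.4855, 0.2905, 0.1174], 'ee_rot': [-1.5706, 0.0001, 0.0013], 'contact_force': [-0.5268, -0.3653, -2.1151], 'ft_torque': [-0.0122, 0.0523, -0.0227], 'width': 0.0223}
2627 [-0.0030091  -0.00263149  0.11392144] [0.41325249 0.21089831 0.10515504] [0.55965961 0.36981197 0.12547171] ((486.59259033203125, 289.8150634765625), (143.995361328125, 156.9971923828125), 1.2896530628204346)
```

View pics/s5.png

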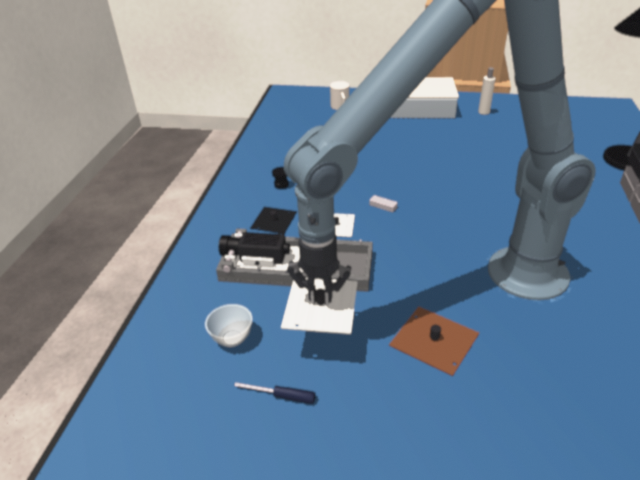

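View pics/w5.png

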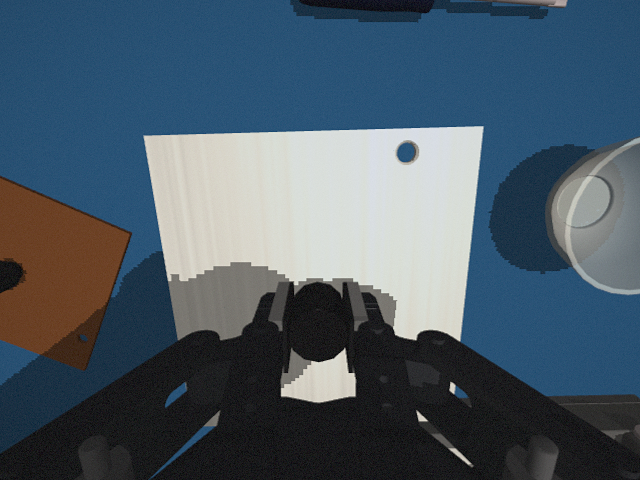

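The side view shows the plate level above the clear mat, with its middle at (322,305), and held by the knob. I'll lower it, creeping over the last part.

Request:
play_rows(
  increments=[
    [0, 4, 0, 0, 0, 0],
    [0, 9, 0, 0, 0, 0],
    [0, 13, 0, 0, 0, 0],
    [0, 15, 0, 0, 0, 0],
    [0, 15, 0, 0, 0, 0],
    [0, 13, 0, 0, 0, 0],
    [0, 11, 0, 0, 0, 0],
    [0, 8, 0, 0, 0, 0],
    [0, 5, 0, 0, 0, 0],
    [0, 3, 0, 0, 0, 0],
    [0, 2, 0, 0, 0, 0],
    [0, 1, 0, 0, 0, 0],
    [0, 1, 0, 0, 0, 0],
    [0, 0, 0, 0, 0, 0],
    [0, 0, 0, 0, 0, 0],
  ],
)

```text
time_s: 10.48
tcp_pos: [0.4861, 0.2897, 0.0178]
ee_rot: [-1.57, -0.001, 0.0]
contact_force: [-0.2, 0.6, -2.5]
width: 0.022
```

Request:
play_rows(
  increments=[
    [0, 1, 0, 0, 0, 0],
    [0, 1, 0, 0, 0, 0],
    [0, 1, 0, 0, 0, 0],
    [0, 1, 0, 0, 0, 0],
    [0, 0, 0, 0, 0, 0],
    [0, 0, 0, 0, 0, 0],
  ],
)

```text
time_s: 10.98
tcp_pos: [0.4857, 0.2894, 0.0131]
ee_rot: [-1.571, 0.0, 0.0]
contact_force: [-0.7, -0.7, -3.3]
width: 0.0227
```

Request:
play_rows(
  increments=[
    [0, 1, 0, 0, 0, 0],
    [0, 1, 0, 0, 0, 0],
    [0, 0.5, 0, 0, 0, 0],
    [0, 0, 0, 0, 0, 0],
    [0, 0, 0, 0, 0, 0],
  ],
)

```text
time_s: 11.4
tcp_pos: [0.4857, 0.2895, 0.0107]
ee_rot: [-1.571, 0.0, 0.0]
contact_force: [-0.2, 0.7, -2.3]
width: 0.0221
```

Request:
play_rows(
  increments=[
    [0, 0.5, 0, 0, 0, 0],
    [0, 0.5, 0, 0, 0, 0],
    [0, 0, 0, 0, 0, 0],
    [0, 0, 0, 0, 0, 0],
  ],
)

```text
time_s: 11.73
tcp_pos: [0.4857, 0.2895, 0.0097]
ee_rot: [-1.571, 0.0, -0.0]
contact_force: [0.4, 0.2, -2.2]
width: 0.0223
```

Request:
play_rows(
  increments=[
    [0, 0.5, 0, 0, 0, 0],
    [0, 0.5, 0, 0, 0, 0],
    [0, 0, 0, 0, 0, 0],
    [0, 0, 0, 0, 0, 0],
  ],
)

```text
time_s: 12.07
tcp_pos: [0.4859, 0.2896, 0.0093]
ee_rot: [-1.571, -0.0, 0.0]
contact_force: [-1.8, -0.5, 3.4]
width: 0.0223
```

The plate has touched down (force went from −2.2 to +3.4 N), so I'll release.

Request:
play_rows(
  increments=[
    [0, -0.3, 0, 0, 0, 0],
    [0, 0, 0, 0, 0, 0],
    [0, 0, 0, 0, 0, 0],
    [0, 0, 0, 0, 0, 0],
    [0, 0, 0, 0, 0, 0],
  ],
  fingers=52,
)

```text
time_s: 12.48
tcp_pos: [0.4859, 0.2896, 0.0091]
ee_rot: [-1.571, -0.0, 0.0]
contact_force: [-0.3, 1.4, -1.1]
width: 0.052
```

Request:
play_rows(
  increments=[
    [0, -4, 0, 0, 0, 0],
    [0, -10, 0, 0, 0, 0],
    [0, -18, 0, 0, 0, 0],
    [0, -24, 0, 0, 0, 0],
    [0, -26, 0, 0, 0, 0],
    [0, -26, 0, 0, 0, 0],
    [0, -24, 0, 0, 0, 0],
    [0, -16, 0, 0, 0, 0],
    [0, -8, 0, 0, 0, 0],
    [0, 0, 0, 0, 0, 0],
  ],
)

```text
time_s: 13.32
tcp_pos: [0.4875, 0.2906, 0.1683]
ee_rot: [-1.568, -0.005, -0.0]
contact_force: [0.0, -0.3, 0.1]
width: 0.0519
```

```bash
python3 - <<'E'
from h import *
st()
np.set_printoptions(precision=4,suppress=True)
c=capture('wrist'); save(c,'w6'); P=cloud(c);img=c['img'].astype(int)
m=(img.min(-1)>140)&(P[...,1]>0.19)&(P[...,1]<0.39)&(P[...,0]<0.58)&(P[...,0]>0.38)
q=P[m]; A=np.c_[q[:,:2],np.ones(len(q))]; print(len(q),np.linalg.lstsq(A,q[:,2],rcond=None)[0],np.median(q,0),cv2.minAreaRect((q[:,:2]*1000).astype(np.float32)))
c=capture('scene'); P=cloud(c); img=c['img'].astype(int)
save(c,'sc6')
b=trace(c,'wedge')[0]; q=P[b['mask']]; print(b['at'],b['p'])
hi=q[(q[:,2]>0.034)&(q[:,2]<0.06)]; print('blocktop',len(hi),np.median(hi,0),cv2.minAreaRect((hi[:,:2]*1000).astype(np.float32)))
cv2.imwrite('pics/wc6.png',cv2.resize(cv2.cvtColor(c['img'],cv2.COLOR_RGB2BGR)[370:470,170:310],None,fx=5,fy=5))
E
```

```text
{'time_s': 13.3167, 'joints': [-0.4984, 0.2969, -0.1303, 1.8571, 0.046, 0.9846, -0.6484], 'qd': [-0.0026, 0.0398, 0.0021, 0.0431, 0.0033, -0.0248, -0.0015], 'tcp_pos': [0.4875, 0.2906, 0.1683], 'ee_rot': [-1.5676, -0.0049, -0.0001], 'contact_force': [0.0168, -0.3122, 0.057], 'ft_torque': [-0.0114, -0.027, 0.0082], 'width': 0.0519}
20303 [0.0011 0.0001 0.0023] [0.4961 0.309  0.0027] ((486.0067138671875, 287.6442565917969), (144.99969482421875, 156.5059356689453), 1.4815937280654907)
[224.7, 418.2] 0.75
blocktop 169 [ 0.5646 -0.3766  0.0409] ((563.1795043945312, -376.2818908691406), (25.681900024414062, 31.320451736450195), 66.97480010986328)
```

View pics/w6.png

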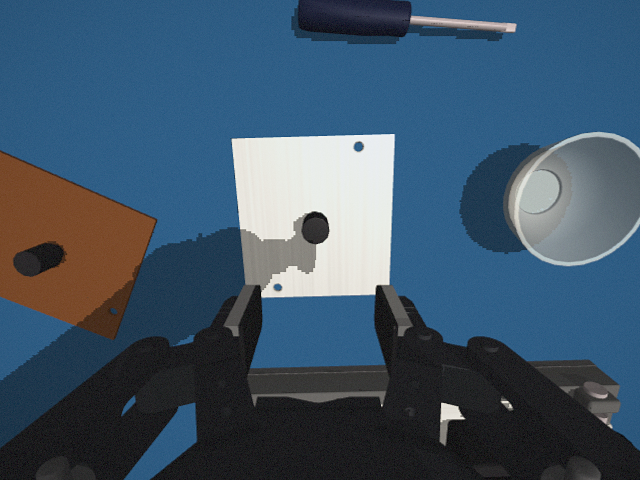

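View pics/wc6.png

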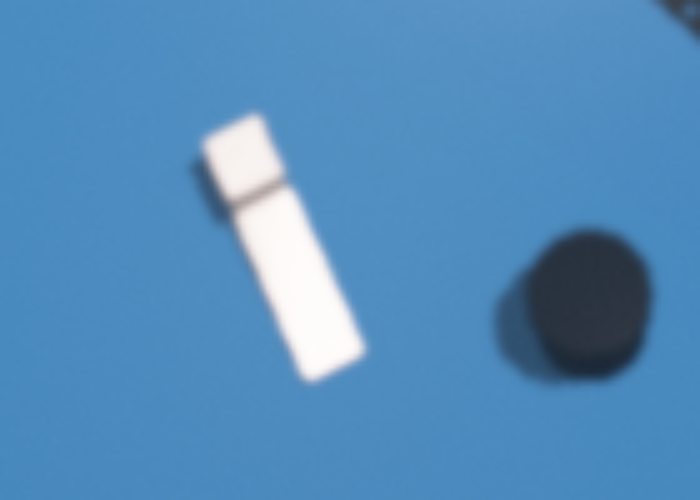

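View pics/sc6.png

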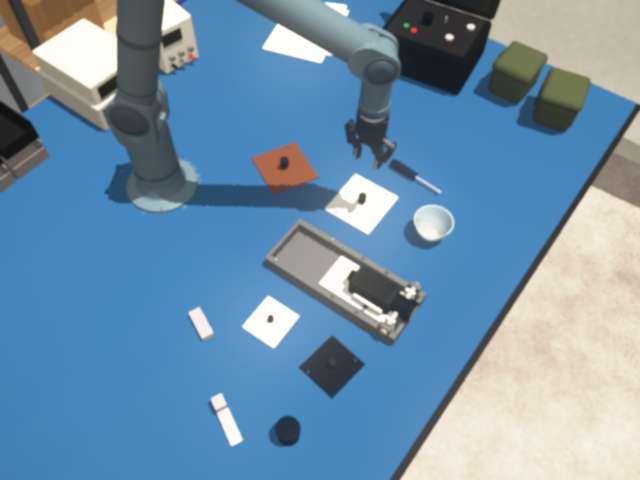

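The wrist view shows the cover flat on the mat, knob up (315,228), 3 mm high, clear of the tub and screwdriver. The scene view shows the wedge block at (219,403) and its blade pointing to (235,440). The plain block is at (200,323). Next I go over the wedge.

Request:
play_rows(
  increments=[
    [0, -4, -6, 0, 0, 0],
    [1, -6, -14, 0, 0, 0],
    [3, -8, -24, 0, 0, 0],
    [4, -8, -34, 0, 0, 0],
    [5, -8, -38, 0, 0, 0],
    [5, -6, -40, 0, 0, 0],
    [5, -5, -40, 0, 0, 0],
    [5, -5, -40, 0, 0, 0],
    [5, 0, -40, 0, 0, 0],
    [5, 0, -40, 0, 0, 0],
    [5, 0, -40, 0, 0, 0],
    [5, 0, -40, 0, 0, 0],
    [5, 0, -40, 0, 0, 0],
    [5, 0, -40, 0, 0, 0],
    [5, 0, -40, 0, 0, 0],
    [5, 0, -38, 0, 0, 0],
    [4, 0, -34, 0, 0, 0],
    [3, 0, -26, 0, 0, 0],
    [0, 0, -16, 0, 0, 0],
    [0, 0, -8, 0, 0, 0],
  ],
)

```text
time_s: 15.13
tcp_pos: [0.5583, -0.3527, 0.2135]
ee_rot: [-1.572, 0.003, -0.005]
contact_force: [-1.0, 0.1, 0.3]
width: 0.0521
```

Request:
play_rows(
  increments=[
    [0, 0, 0, 0, 4, 0],
    [0, 0, 0, 0, 7, 0],
    [0, 0, 0, 0, 7, 0],
    [0, 0, 0, 0, 7, 0],
    [0, 0, 0, 0, 7, 0],
    [0, 0, 0, 0, 7, 0],
    [0, 0, 0, 0, 7, 0],
    [0, 0, 0, 0, 7, 0],
    [0, 0, 0, 0, 7, 0],
    [0, 0, 0, 0, 7, 0],
    [0, 0, 0, 0, 7, 0],
    [0, 0, 0, 0, 7, 0],
    [0, 0, 0, 0, 7, 0],
    [0, 0, 0, 0, 7, 0],
    [0, 0, 0, 0, 7, 0],
    [0, 0, 0, 0, 7, 0],
    [0, 0, 0, 0, 4, 0],
    [0, 0, 0, 0, 0.5, 0],
    [0, 0, 0, 0, 0, 0],
  ],
)

```text
time_s: 16.72
tcp_pos: [0.5606, -0.3472, 0.2141]
ee_rot: [-1.573, 0.001, -1.978]
contact_force: [-0.1, 0.3, -0.1]
width: 0.0519
```

```bash
python3 - <<'E'
from h import *
s=st()
np.set_printoptions(precision=4,suppress=True)
print(Rot.from_euler('xyz',s['ee_rot']).as_matrix())
c=capture('wrist'); save(c,'w7'); P=cloud(c);img=c['img'].astype(int)
reg=(P[...,0]>0.5)&(P[...,0]<0.70)&(P[...,1]>-0.46)&(P[...,1]<-0.32)&(img.min(-1)>90)
for lo,hi in [(0.034,0.05),(0.003,0.03)]:
    q=P[reg&(P[...,2]>lo)&(P[...,2]<hi)]
    if len(q)>5: print(len(q),np.median(q,0),cv2.minAreaRect((q[:,:2]*1000).astype(np.float32)))
b=trace(c,'wedge'); print([(x['at'],x['p']) for x in b])
E
```

```text
{'time_s': 16.7167, 'joints': [0.0143, 0.4768, 0.6399, 1.6117, -0.3043, 1.1568, -1.2532], 'qd': [0.0105, -0.0034, -0.0038, -0.0072, 0.0028, -0.0006, 0.0118], 'tcp_pos': [0.5606, -0.3472, 0.2141], 'ee_rot': [-1.5727, 0.0007, -1.9782], 'contact_force': [-0.097, 0.3447, -0.0588], 'ft_torque': [-0.033, 0.0162, 0.0749], 'width': 0.0519}
[[-0.3962 -0.0015  0.9182]
 [-0.9182  0.0014 -0.3962]
 [-0.0007 -1.     -0.0019]]
852 [ 0.5632 -0.3756  0.0387] ((562.6420288085938, -375.4881286621094), (25.938798904418945, 30.141094207763672), 65.33588409423828)
2094 [ 0.6085 -0.3966  0.0106] ((597.7767333984375, -391.7785339355469), (26.06899070739746, 102.2063980102539), 65.12173461914062)
[([346.3, 162.2], 0.74)]
```

View pics/w7.png

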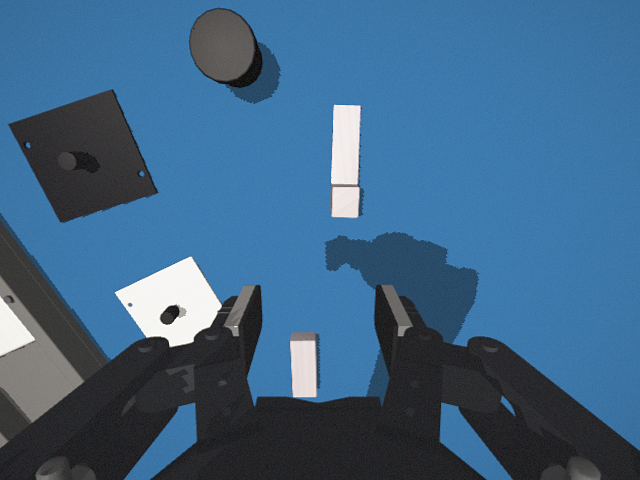

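Wrist view: block top at (346,201), blade up to (346,105), plain block at (304,365), lens barrel at (225,45). Wedge block is at (0.5626, −0.3755), yaw −24.8°.

Request:
play_rows(
  increments=[
    [3, 5, 2, 0, 1.4, 0],
    [6, 12, 3, 0, 0, 0],
    [6, 18, 3, 0, 0, 0],
    [5, 20, 3, 0, 0, 0],
    [3, 20, 2, 0, 0, 0],
    [2, 20, 1, 0, 0, 0],
    [0, 14, 0, 0, 0, 0],
    [0, 8, 0, 0, 0, 0],
    [0, 0, 0, 0, 0, 0],
    [0, 0, 0, 0, 0, 0],
    [0, 0, 0, 0, 0, 0],
  ],
)

```text
time_s: 17.73
tcp_pos: [0.564, -0.3776, 0.0993]
ee_rot: [-1.569, -0.0, -2.005]
contact_force: [0.1, 0.3, 1.1]
width: 0.0522
```

```bash
python3 - <<'E'
from h import *
s=st()
R=Rot.from_euler('xyz',s['ee_rot']).as_matrix()
c=capture('wrist'); save(c,'w8'); P=cloud(c);img=c['img'].astype(int)
reg=(P[...,0]>0.5)&(P[...,0]<0.70)&(P[...,1]>-0.46)&(P[...,1]<-0.32)&(img.min(-1)>70)
for lo,hi in [(0.034,0.05),(0.003,0.03)]:
    q=P[reg&(P[...,2]>lo)&(P[...,2]<hi)]
    if len(q)>5:
        r=cv2.minAreaRect((q[:,:2]*1000).astype(np.float32)); print(len(q),np.median(q,0),r)
        print('tool',R.T@(np.array([r[0][0]/1000,r[0][1]/1000,0])-s['tcp_pos']))
E
```

```text
{'time_s': 17.7333, 'joints': [0.1045, 0.6344, 0.584, 1.6445, -0.4035, 0.9834, -1.1799], 'qd': [-0.0052, -0.0113, 0.0068, -0.0066, -0.0003, 0.0005, -0.001], 'tcp_pos': [0.564, -0.3776, 0.0993], 'ee_rot': [-1.5686, -0.0003, -2.0051], 'contact_force': [0.0585, 0.2967, 1.0621], 'ft_torque': [0.0077, 0.0058, -0.013], 'width': 0.0522}
1810 [ 0.5637158  -0.37611335  0.03869952] ((562.5828247070312, -375.786376953125), (25.626428604125977, 30.643815994262695), 64.11063385009766)
tool [-0.00109953  0.09926586 -0.00223078]
4397 [ 0.60830291 -0.39676586  0.01076212] ((609.6848754882812, -397.2193603515625), (25.6591739654541, 75.99302673339844), 65.42572021484375)
tool [-0.00147355  0.09938048  0.0495169 ]
```

View pics/w8.png

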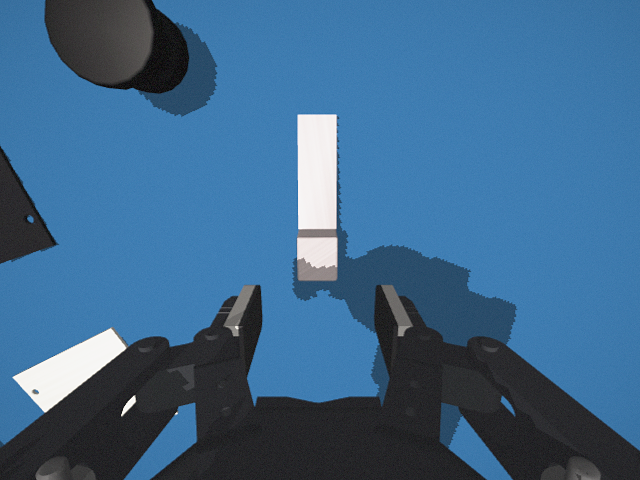

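The block sits centred between the fingers at (317,258) and the blade runs straight up to (317,115). I'll descend and grip.

Request:
play_rows(
  increments=[
    [-0.6, 5, -0.8, 0, 0, 0],
    [-0.6, 10, -0.8, 0, 0, 0],
    [0, 14, -0.8, 0, 0, 0],
    [0, 15, 0, 0, 0, 0],
    [0, 15, 0, 0, 0, 0],
    [0, 13, 0, 0, 0, 0],
    [0, 10, 0, 0, 0, 0],
    [0, 6, 0, 0, 0, 0],
    [0, 3, 0, 0, 0, 0],
    [0, 1, 0, 0, 0, 0],
    [0, 0, 0, 0, 0, 0],
    [0, 0, 0, 0, 0, 0],
  ],
)

```text
time_s: 18.78
tcp_pos: [0.562, -0.3755, 0.0069]
ee_rot: [-1.569, -0.0, -2.005]
contact_force: [-0.4, -0.1, 0.4]
width: 0.052
```

Request:
play_rows(
  increments=[
    [0, 0, 0, 0, 0, 0],
    [0, 0, 0, 0, 0, 0],
    [0, 0, 0, 0, 0, 0],
    [0, 0, 0, 0, 0, 0],
    [0, 0, 0, 0, 0, 0],
    [0, 0, 0, 0, 0, 0],
    [0, 0, 0, 0, 0, 0],
  ],
  fingers=15,
  newtons=90,
)

```text
time_s: 19.37
tcp_pos: [0.562, -0.3756, 0.0071]
ee_rot: [-1.569, -0.0, -2.005]
contact_force: [0.4, 0.6, 5.6]
width: 0.0252
```

Request:
play_rows(
  increments=[
    [0, -2, 0, 0, 0, 0],
    [0, -4, 0, 0, 0, 0],
    [0, -8, 0, 0, 0, 0],
    [0, -12, 0, 0, 0, 0],
    [0, -15, 0, 0, 0, 0],
    [0, -16, 0, 0, 0, 0],
    [0, -16, 0, 0, 0, 0],
    [0, -16, 0, 0, 0, 0],
    [0, -14, 0, 0, -3, 0],
    [0, -10, 0, 0, -5, 0],
    [0, -6, 0, 0, -6, 0],
    [0, -2, 0, 0, -6, 0],
    [0, 0, 0, 0, -4.5, 0],
    [0, 0, 0, 0, -2, 0],
    [0, 0, 0, 0, 0, 0],
  ],
)

```text
time_s: 20.62
tcp_pos: [0.5616, -0.3755, 0.129]
ee_rot: [-1.569, -0.001, -1.543]
contact_force: [0.4, -0.9, -2.8]
width: 0.0251
```

```bash
python3 - <<'E'
from h import *
s=st()
c=capture('wrist'); save(c,'w9')
E
```

```text
{'time_s': 20.6167, 'joints': [0.1611, 0.5706, 0.4983, 1.6333, -0.3092, 1.0149, -0.7859], 'qd': [-0.0062, 0.0086, 0.0081, 0.0052, -0.0105, -0.0047, -0.0431], 'tcp_pos': [0.5616, -0.3755, 0.129], 'ee_rot': [-1.569, -0.0009, -1.5429], 'contact_force': [0.3942, -0.9431, -2.819], 'ft_torque': [-0.0342, 0.0983, 0.0347], 'width': 0.0251}
```

View pics/w9.png

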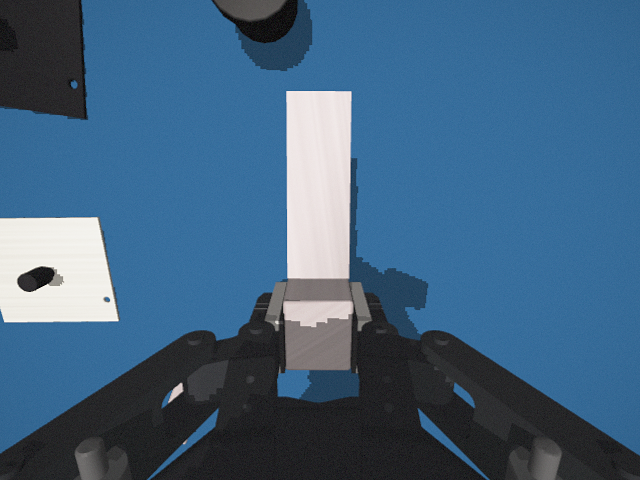

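The wedge is held squarely, with its blade straight ahead ((319,92) to (319,280)). Now over to the bay.

Request:
play_rows(
  increments=[
    [-4, 0, -1, 0, 0, 0],
    [-10, 0, -2, 0, 0, 0],
    [-18, 0, -4, 0, 0, 0],
    [-25, 0, -6, 0, 0, 0],
    [-28, 0, -7, 0, 0, 0],
    [-30, 0, -8, 0, 0, 0],
    [-30, 0, -8, 0, 0, 0],
    [-30, 0, -8, 0, 0, 0],
    [-30, 0, -8, 0, 0, 0],
    [-30, 0, -8, 0, 0, 0],
    [-30, 0, -8, 0, 0, 0],
    [-30, 0, -7, 0, 0, 0],
    [-30, 0, -7, 0, 0, 0],
    [-30, 0, -6, 0, 0, 0],
    [-26, 0, -5, 0, 0, 0],
    [-20, 0, -4, 0, 0, 0],
    [-14, 0, -3, 0, 0, 0],
    [-8, 0, -1, 0, 0, 0],
    [-4, 0, 0, 0, 0, 0],
    [0, 0, 0, 0, 0, 0],
  ],
)

```text
time_s: 22.33
tcp_pos: [0.4485, 0.0498, 0.1273]
ee_rot: [-1.57, 0.0, -1.542]
contact_force: [0.6, -0.0, -3.3]
width: 0.0247
```

```bash
python3 - <<'E'
from h import *
s=st()
c=capture('wrist'); save(c,'w10'); P=cloud(c)
c=capture('scene'); Q=cloud(c); save(c,'sc10')
cv2.imwrite('pics/sc10c.png',cv2.resize(cv2.cvtColor(c['img'],cv2.COLOR_RGB2BGR)[190:360,230:450],None,fx=3.5,fy=3.5))
np.savez('w10.npz',P=P,Q=Q)
E
```

```text
{'time_s': 22.3333, 'joints': [-0.5513, 0.1414, 0.3731, 2.1684, -0.0693, 0.8422, -1.6771], 'qd': [0.0239, 0.0077, 0.0247, -0.0056, 0.0089, -0.0015, 0.0134], 'tcp_pos': [0.4485, 0.0498, 0.1273], 'ee_rot': [-1.5703, 0.0004, -1.5416], 'contact_force': [0.6441, -0.0028, -3.2718], 'ft_torque': [0.0094, 0.0264, -0.0019], 'width': 0.0247}
```

View pics/w10.png

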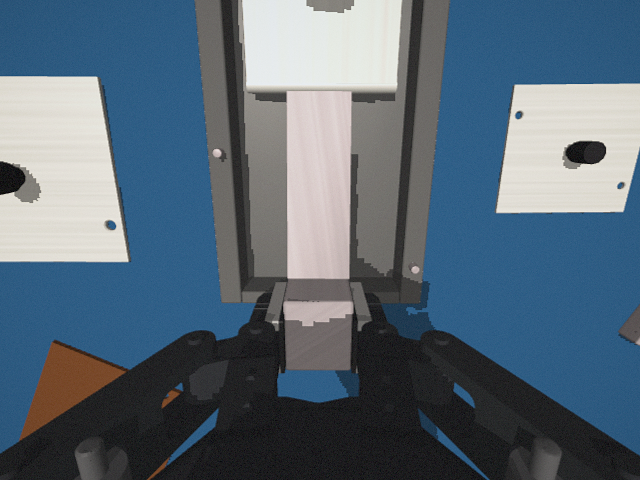

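View pics/sc10c.png

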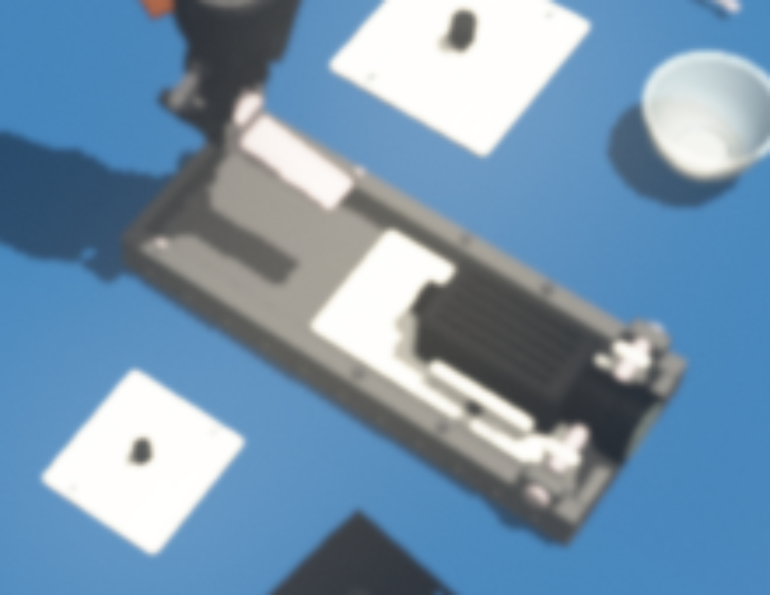

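```bash
python3 - <<'E'
import numpy as np, cv2
np.set_printoptions(precision=4,suppress=True)
d=np.load('w10.npz'); P=d['P']; Q=d['Q']; img=cv2.imread('pics/w10.png').astype(int)
# housing wall tops
for nm,X in [('w',P),('s',Q)]:
    m=(np.abs(X[...,2]-0.039)<0.005)&(X[...,0]>0.38)&(X[...,0]<0.80)&(X[...,1]>-0.05)&(X[...,1]<0.15)
    if nm=='w': m&=(img.max(-1)<150)
    q=X[m]; print(nm,len(q),np.median(q[:,2]),cv2.minAreaRect((q[:,:2]*1000).astype(np.float32)))
    for ylo,yhi in [(-0.05,-0.005),(0.105,0.15)]:
        r=q[(q[:,1]>ylo)&(q[:,1]<yhi)]
        if len(r)<20: continue
        bins=np.arange(.42,.62,.02); out=[]
        for b in bins:
            t=r[(r[:,0]>=b)&(r[:,0]<b+.02)]
            if len(t)>5: out.append((b+.01,np.percentile(t[:,1],2),np.percentile(t[:,1],98)))
        out=np.array(out); print(np.polyfit(out[:,0],out[:,1],1),np.polyfit(out[:,0],out[:,2],1)); print(out)
# nose: rows 80..100
for u in [255,270,365,380,390]:
    print(u,[(v,np.round(P[v,u],4).tolist()) for v in range(82,100,2)])
for v in [60,75]:
    row=P[v]; mm=(row[:,2]>0.015)&(row[:,2]<0.04)&(img[v].min(-1)>170); print(v,row[mm][[0,-1]])
# wedge
m=(P[...,2]>0.12)&(P[...,2]<0.17)&(img.min(-1)>90)&(P[...,0]>0.4)
q=P[m]; print('wedge',cv2.minAreaRect((q[:,:2]*1000).astype(np.float32)),q[:,0].max(), q[:,2].min())
t=q[q[:,0]>0.50]; A=np.c_[t[:,:2],np.ones(len(t))]; print(np.linalg.lstsq(A,t[:,2],rcond=None)[0])
E
```

```text
w 15644 0.038664372293995164 ((500.48736572265625, 49.901939392089844), (199.73590087890625, 152.36871337890625), 1.363995909690857)
[ 0.0231 -0.0369] [ 0.024  -0.0219]
[[ 0.43   -0.0271 -0.0116]
 [ 0.45   -0.0265 -0.0112]
 [ 0.47   -0.0262 -0.0107]
 [ 0.49   -0.0256 -0.0101]
 [ 0.51   -0.025  -0.0097]
 [ 0.53   -0.0246 -0.0092]
 [ 0.55   -0.024  -0.0087]
 [ 0.57   -0.0235 -0.0082]
 [ 0.59   -0.0232 -0.0077]
 [ 0.61   -0.0233 -0.0075]]
[0.0252 0.0972] [0.0249 0.1128]
[[0.43   0.108  0.1234]
 [0.45   0.1086 0.124 ]
 [0.47   0.1089 0.1246]
 [0.49   0.1096 0.1249]
 [0.51   0.11   0.1255]
 [0.53   0.1106 0.1259]
 [0.55   0.1112 0.1264]
 [0.57   0.1116 0.127 ]
 [0.59   0.112  0.1275]]
s 1845 0.04009378767231864 ((595.514892578125, 51.36878204345703), (391.16650390625, 158.0629119873047), 1.3610446453094482)
[ 0.0277 -0.0415] [ 0.0247 -0.0233]
[[ 0.43   -0.0293 -0.0116]
 [ 0.45   -0.0288 -0.0123]
 [ 0.47   -0.0294 -0.0125]
 [ 0.49   -0.0276 -0.0119]
 [ 0.51   -0.0278 -0.0106]
 [ 0.53   -0.0268 -0.0097]
 [ 0.55   -0.0263 -0.0097]
 [ 0.57   -0.0262 -0.0088]
 [ 0.59   -0.0245 -0.0092]
 [ 0.61
[... 1313 characters left out ...]
0.0117, 0.0255]), (92, [0.552, 0.0111, 0.0228]), (94, [0.5524, 0.0087, 0.009]), (96, [0.551, 0.0086, 0.0091]), (98, [nan, nan, nan])]
390 [(82, [0.5575, 0.0061, 0.0289]), (84, [0.5568, 0.0053, 0.0253]), (86, [0.5553, 0.0056, 0.0273]), (88, [0.5543, 0.0051, 0.0253]), (90, [0.5529, 0.0052, 0.0267]), (92, [0.5521, 0.0045, 0.0237]), (94, [0.5527, 0.0014, 0.008]), (96, [0.5513, 0.0013, 0.0083]), (98, [0.55, 0.0012, 0.0084])]
60 [[0.5682 0.1012 0.0267]
 [0.5712 0.0021 0.0256]]
75 [[0.5592 0.1006 0.0275]
 [0.5621 0.0022 0.0269]]
wedge ((486.80804443359375, 51.56352233886719), (104.9757080078125, 37.86919403076172), 1.7467806339263916) 0.5396153502192382 0.12087537833695225
[-0.203  -0.0029  0.2325]
```

Nose axis is at world (0.5556, 0.0512), stand yaw 1.38°. The wedge is level in the grip (slope 0.203) with its tip 90.7 mm ahead of the TCP. I'll lower it into the bay 13 mm or so short of the nose.

Request:
play_rows(
  increments=[
    [0.6, 4, -0.5, 0, 0.3, 0],
    [0.5, 9, -0.5, 0, 0, 0],
    [0, 13, 0, 0, 0, 0],
    [0, 15, 0, 0, 0, 0],
    [0, 15, 0, 0, 0, 0],
    [0, 14, 0, 0, 0, 0],
    [0, 11, 0, 0, 0, 0],
    [0, 8, 0, 0, 0, 0],
    [0, 6, 0, 0, 0, 0],
    [0, 4, 0, 0, 0, 0],
    [0, 3, 0, 0, 0, 0],
    [0, 2, 0, 0, 0, 0],
    [0, 1, 0, 0, 0, 0],
    [0, 0, 0, 0, 0, 0],
    [0, 0, 0, 0, 0, 0],
  ],
)

```text
time_s: 23.68
tcp_pos: [0.4479, 0.0481, 0.0224]
ee_rot: [-1.57, 0.0, -1.548]
contact_force: [-0.3, -0.9, -4.1]
width: 0.0247
```

```bash
cat > bay.py <<'E'
from h import *
import sys
np.set_printoptions(precision=4,suppress=True)
s=st()
O=np.array([.5556,.0512]); y=.0241; u=np.array([np.cos(y),np.sin(y)]); v=np.array([-u[1],u[0]])
d=np.array(s['tcp_pos'][:2])-O; print('TCP housing mm',d@u*1000,d@v*1000,'z',s['tcp_pos'][2]*1000,'fwdyaw',np.degrees(s['ee_rot'][2])+90,'block centre',d@u*1000+.7)
tag=sys.argv[1]
c=capture('wrist'); save(c,'w'+tag); P=cloud(c); img=c['img'].astype(int)
H=np.stack([(P[...,0]-O[0])*u[0]+(P[...,1]-O[1])*u[1],(P[...,0]-O[0])*v[0]+(P[...,1]-O[1])*v[1],P[...,2]],-1)*1000
br=img.min(-1)>110
f=lambda m:(m.sum(),np.nanmean(H[m],0)) if m.sum() else None
print('cradle top x5-45 |y|20-45',f((H[...,0]>5)&(H[...,0]<45)&(abs(H[...,1])>20)&(abs(H[...,1])<45)&(H[...,2]>15)&(H[...,2]<50)&br))
m=(H[...,0]>-60)&(H[...,0]<-5)&(abs(H[...,1])>25)&(abs(H[...,1])<50)&(H[...,2]<20); print('floor',f(m))
m=(H[...,0]>-75)&(H[...,0]<-8)&(abs(H[...,1])<10)&(H[...,2]>8)&br
q=H[m]; q=q[np.isfinite(q).all(1)]
if len(q)>30:
    A=np.c_[q[:,:2],np.ones(len(q))]; print('blade',len(q),np.linalg.lstsq(A,q[:,2],rcond=None)[0],'x max',q[:,0].max(), 'at x=-40:',np.linalg.lstsq(A,q[:,2],rcond=None)[0]@[-40,0,1])
m=(H[...,0]>-75)&(H[...,0]<-12)&(abs(H[...,1])<30)&(H[...,2]>11)&br
q=H[m]; 
if len(q)>30: print('blade rect',cv2.minAreaRect(q[:,:2].astype(np.float32)))
E
python3 bay.py 11
```

```text
{'time_s': 23.6833, 'joints': [-0.4934, 0.3497, 0.3265, 2.2186, -0.1966, 0.5986, -1.5703], 'qd': [-0.0002, -0.0022, 0.001, 0.0007, -0.0001, 0.0002, 0.0012], 'tcp_pos': [0.4479, 0.0481, 0.0224], 'ee_rot': [-1.5699, 0.0003, -1.548], 'contact_force': [-0.3286, -0.916, -4.0835], 'ft_torque': [-0.003, 0.1032, 0.0198], 'width': 0.0247}
TCP housing mm -107.73224153432996 -0.5361901649498653 z 22.434454995220253 fwdyaw 1.3057680845940638 block centre -107.03224153432996
cradle top x5-45 |y|20-45 (np.int64(3057), array([ 8.3678,  0.5917, 26.7255]))
floor (np.int64(14834), array([-31.0245,   0.0342,   8.778 ]))
blade 7815 [-0.2629 -0.0031 11.3526] x max -8.042099683950678 at x=-40: 21.86957078172798
blade rect ((-41.96005630493164, 0.5733623504638672), (70.17399597167969, 41.15868377685547), 15.668858528137207)
```

View pics/w11.png

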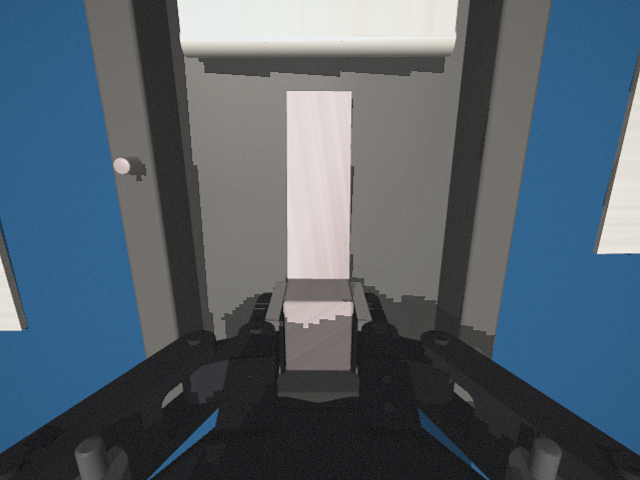

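The wedge hangs in the bay, tip at (319,92), short of the nose bar (row 47, columns 180–456) and centred on it. I'll creep down to the floor.

Request:
play_rows(
  increments=[
    [0, 1, 0, 0, 0, 0],
    [0, 1.5, 0, 0, 0, 0],
    [0, 1, 0, 0, 0, 0],
    [0, 0.5, 0, 0, 0, 0],
    [0, 0, 0, 0, 0, 0],
    [0, 0, 0, 0, 0, 0],
  ],
)

```text
time_s: 24.23
tcp_pos: [0.4474, 0.0479, 0.018]
ee_rot: [-1.571, -0.0, -1.548]
contact_force: [0.2, 0.6, -2.3]
width: 0.0249
```

Request:
play_rows(
  increments=[
    [0, 0.5, 0, 0, 0, 0],
    [0, 0.5, 0, 0, 0, 0],
    [0, 0, 0, 0, 0, 0],
    [0, 0, 0, 0, 0, 0],
  ],
)

```text
time_s: 24.57
tcp_pos: [0.4476, 0.048, 0.0171]
ee_rot: [-1.571, 0.0, -1.548]
contact_force: [-0.5, 0.2, -3.0]
width: 0.0246
```

Request:
play_rows(
  increments=[
    [0, 0.4, 0, 0, 0, 0],
    [0, 0.3, 0, 0, 0, 0],
    [0, 0, 0, 0, 0, 0],
    [0, 0, 0, 0, 0, 0],
  ],
)

```text
time_s: 24.9
tcp_pos: [0.4477, 0.048, 0.017]
ee_rot: [-1.571, 0.0, -1.548]
contact_force: [-2.8, -0.1, 4.7]
width: 0.0251
```

On the floor. I'll slide forward, stopping just before nose contact.

Request:
play_rows(
  increments=[
    [0, 0, 1, 0, 0, 0],
    [0, 0, 2, 0, 0, 0],
    [0, 0, 3, 0, 0, 0],
    [0, 0, 3, 0, 0, 0],
    [0, 0, 3, 0, 0, 0],
    [0, 0, 3, 0, 0, 0],
    [0, 0, 3, 0, 0, 0],
    [0, 0, 3, 0, 0, 0],
    [0, 0, 3, 0, 0, 0],
    [0, 0, 3, 0, 0, 0],
    [0, 0, 3, 0, 0, 0],
    [0, 0, 2, 0, 0, 0],
    [0, 0, 1, 0, 0, 0],
    [0, 0, 0, 0, 0, 0],
    [0, 0, 0, 0, 0, 0],
  ],
)

```text
time_s: 26.15
tcp_pos: [0.4793, 0.0488, 0.017]
ee_rot: [-1.574, 0.001, -1.548]
contact_force: [-5.3, -1.2, 9.1]
width: 0.025
```

```bash
python3 bay.py 12
```

```text
{'time_s': 26.15, 'joints': [-0.4668, 0.4085, 0.3169, 2.1456, -0.2169, 0.6198, -1.5447], 'qd': [-0.0023, -0.0007, -0.0006, 0.0016, -0.0007, -0.0002, -0.0], 'tcp_pos': [0.4793, 0.0488, 0.017], 'ee_rot': [-1.5738, 0.0007, -1.5481], 'contact_force': [-5.328, -1.1877, 9.0858], 'ft_torque': [-0.1417, 0.8602, -0.0092], 'width': 0.025}
TCP housing mm -76.37518426838714 -0.5553159995356675 z 17.026589412342418 fwdyaw 1.2981334604114778 block centre -75.67518426838714
cradle top x5-45 |y|20-45 (np.int64(16101), array([23.8349,  0.0256, 26.7634]))
floor (np.int64(13150), array([-31.2597,  -0.1218,   8.8046]))
blade 7363 [-0.4478  0.0381  9.2355] x max -8.003962273932087 at x=-40: 27.148508993978393
blade rect ((-41.22726058959961, 1.3802433013916016), (58.183509826660156, 34.260616302490234), 0.7094886898994446)
```

View pics/w12.png

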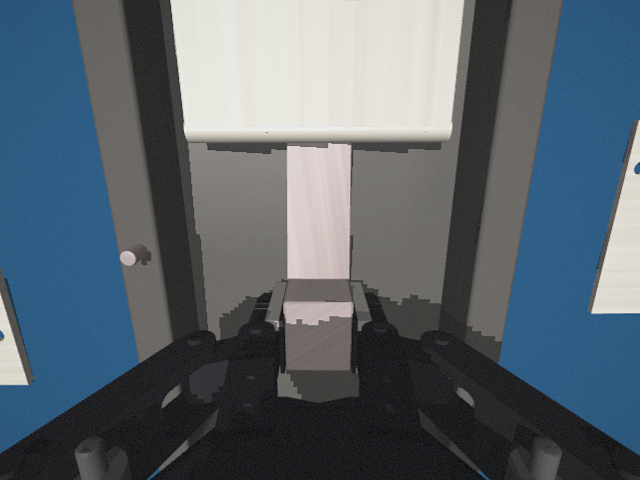

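Request:
play_rows(
  increments=[
    [0, -0.4, 0, 0, 0, 0],
    [0, 0, 1, 0, 0, 0],
    [0, 0, 1, 0, 0, 0],
    [0, 0, 0, 0, 0, 0],
    [0, 0, 0, 0, 0, 0],
  ],
)

```text
time_s: 26.62
tcp_pos: [0.4819, 0.0488, 0.017]
ee_rot: [-1.572, 0.0, -1.548]
contact_force: [-4.7, -0.7, 5.0]
width: 0.025
```

Request:
play_rows(
  increments=[
    [0, 0, 1, 0, 0, 0],
    [0, 0, 1, 0, 0, 0],
    [0, 0, 0, 0, 0, 0],
    [0, 0, 0, 0, 0, 0],
  ],
)

```text
time_s: 26.95
tcp_pos: [0.484, 0.0489, 0.017]
ee_rot: [-1.572, 0.0, -1.548]
contact_force: [-4.2, -1.2, 6.2]
width: 0.0249
```

Request:
play_rows(
  increments=[
    [0, 0, 1, 0, 0, 0],
    [0, 0, 1, 0, 0, 0],
    [0, 0, 0, 0, 0, 0],
    [0, 0, 0, 0, 0, 0],
  ],
)

```text
time_s: 27.28
tcp_pos: [0.484, 0.0488, 0.017]
ee_rot: [-1.576, 0.001, -1.548]
contact_force: [-9.6, 0.5, 10.9]
width: 0.0249
```

Request:
play_rows(
  increments=[
    [0, 0, 1, 0, 0, 0],
    [0, 0, 1, 0, 0, 0],
    [0, 0, 0, 0, 0, 0],
    [0, 0, 0, 0, 0, 0],
  ],
)

```text
time_s: 27.62
tcp_pos: [0.4841, 0.0489, 0.017]
ee_rot: [-1.58, 0.001, -1.548]
contact_force: [-13.5, 0.4, 16.2]
width: 0.0248
```

Contact at block ≈ −70.9 mm, where −70 was expected. The push also tips the hand slightly nose-down and loads the floor, so I'll relieve that pitch and height before continuing.

Request:
play_rows(
  increments=[
    [0, -0.4, 0, 0.3, 0, 0],
    [0, -0.4, 0, 0.2, 0, 0],
    [0, 0, 0, 0, 0, 0],
    [0, 0, 0, 0, 0, 0],
  ],
)

```text
time_s: 27.95
tcp_pos: [0.4844, 0.0489, 0.017]
ee_rot: [-1.571, 0.0, -1.548]
contact_force: [-8.8, 0.5, 8.9]
width: 0.0251
```

```bash
python3 bay.py 13
```

```text
{'time_s': 27.95, 'joints': [-0.4646, 0.4145, 0.3166, 2.1362, -0.2179, 0.6206, -1.5428], 'qd': [0.0012, 0.0025, 0.0005, -0.0026, -0.0002, 0.0024, -0.0007], 'tcp_pos': [0.4844, 0.0489, 0.017], 'ee_rot': [-1.5707, 0.0003, -1.5478], 'contact_force': [-8.8001, 0.5269, 8.8799], 'ft_torque': [0.0092, 1.6103, -0.0846], 'width': 0.0251}
TCP housing mm -71.2443589097384 -0.6038863260798938 z 17.02489108994135 fwdyaw 1.316114708504685 block centre -70.54435890973839
cradle top x5-45 |y|20-45 (np.int64(17376), array([25.9771,  0.0367, 26.7826]))
floor (np.int64(12626), array([-31.596 ,   0.0199,   8.7954]))
blade 6804 [-0.4969  0.026   9.4317] x max -8.003808465407104 at x=-40: 29.309663082732566
blade rect ((-41.96531295776367, -0.859980583190918), (31.06309700012207, 59.921546936035156), 89.9805908203125)
```

View pics/w13.png

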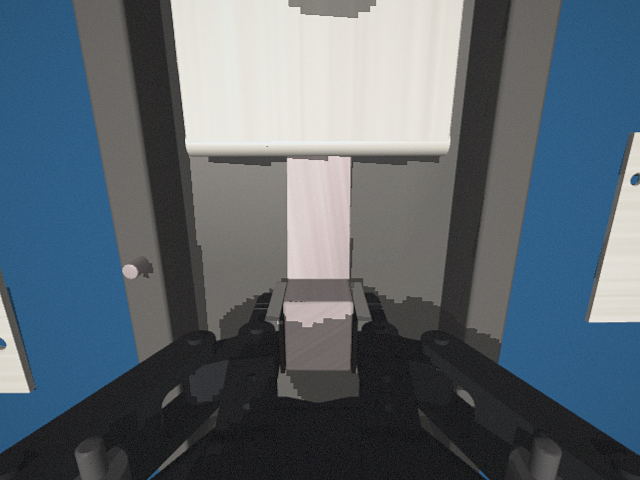

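Request:
play_rows(
  increments=[
    [0, -0.3, 1, 0.1, 0, 0],
    [0, -0.3, 1, 0, 0, 0],
    [0, 0, 0, 0, 0, 0],
    [0, 0, 0, 0, 0, 0],
  ],
)

```text
time_s: 28.33
tcp_pos: [0.4855, 0.0488, 0.0171]
ee_rot: [-1.571, -0.0, -1.548]
contact_force: [-8.2, 0.1, 5.8]
width: 0.0245
```

Request:
play_rows(
  increments=[
    [0, 0, 1, 0.1, 0, 0],
    [0, 0, 1, 0.1, 0, 0],
    [0, 0, 0, 0, 0, 0],
    [0, 0, 0, 0, 0, 0],
  ],
)

```text
time_s: 28.67
tcp_pos: [0.4855, 0.0488, 0.017]
ee_rot: [-1.572, 0.0, -1.548]
contact_force: [-12.7, 0.4, 12.3]
width: 0.0248
```

Request:
play_rows(
  increments=[
    [0, 0, 1, 0.1, 0, 0],
    [0, 0, 1, 0.1, 0, 0],
    [0, 0, 0, 0, 0, 0],
    [0, 0, 0, 0, 0, 0],
  ],
)

```text
time_s: 29.0
tcp_pos: [0.4877, 0.0488, 0.017]
ee_rot: [-1.568, 0.0, -1.548]
contact_force: [-11.7, 0.9, 10.7]
width: 0.0247
```

Request:
play_rows(
  increments=[
    [0, 0, 1, 0, 0, 0],
    [0, -0.2, 1, 0, 0, 0],
    [0, 0, 0, 0, 0, 0],
    [0, 0, 0, 0, 0, 0],
  ],
)

```text
time_s: 29.33
tcp_pos: [0.4909, 0.0488, 0.017]
ee_rot: [-1.565, -0.0, -1.548]
contact_force: [-8.0, -0.2, 4.5]
width: 0.0247
```

Request:
play_rows(
  increments=[
    [0, 0, 1, 0, 0, 0],
    [0, 0, 1, 0, 0, 0],
    [0, 0, 0, 0, 0, 0],
    [0, 0, 0, 0, 0, 0],
  ],
)

```text
time_s: 29.67
tcp_pos: [0.4924, 0.0488, 0.017]
ee_rot: [-1.566, -0.0, -1.548]
contact_force: [-9.4, -0.4, 6.4]
width: 0.0251
```

Request:
play_rows(
  increments=[
    [0, 0, 1, 0, 0, 0],
    [0, 0, 1, 0, 0, 0],
    [0, 0, 0, 0, 0, 0],
    [0, 0, 0, 0, 0, 0],
  ],
)

```text
time_s: 30.0
tcp_pos: [0.4946, 0.0488, 0.017]
ee_rot: [-1.566, -0.0, -1.548]
contact_force: [-8.4, 0.3, 6.8]
width: 0.0251
```

```bash
python3 bay.py 14
```

```text
{'time_s': 30.0, 'joints': [-0.4594, 0.4269, 0.3159, 2.1164, -0.2203, 0.6238, -1.5388], 'qd': [-0.0026, -0.0003, -0.0016, -0.0006, 0.0003, 0.0021, -0.0021], 'tcp_pos': [0.4946, 0.0488, 0.017], 'ee_rot': [-1.5658, -0.0003, -1.5478], 'contact_force': [-8.4482, 0.2693, 6.8343], 'ft_torque': [-0.0303, 2.05, 0.0649], 'width': 0.0251}
TCP housing mm -61.037356865856 -0.9145732000020692 z 17.035305531819034 fwdyaw 1.316027882993211 block centre -60.337356865855995
cradle top x5-45 |y|20-45 (np.int64(16465), array([25.8802, -0.0311, 28.5654]))
floor (np.int64(11535), array([-32.4006,   0.0663,   8.7968]))
blade 5620 [-0.6311  0.0077  9.5388] x max -8.021298138523704 at x=-40: 34.78449511751325
blade rect ((-40.68255615234375, -0.7326564788818359), (57.35212707519531, 30.393583297729492), 0.40676742792129517)
```

Cradle top is up 1.8 mm, so the nose is up ≈2.1 mm. About 5 mm more to go.

Request:
play_rows(
  increments=[
    [0, 0, 1, -0.15, 0, 0],
    [0, 0, 1, -0.1, 0, 0],
    [0, 0, 0, 0, 0, 0],
    [0, 0, 0, 0, 0, 0],
  ],
)

```text
time_s: 30.38
tcp_pos: [0.4979, 0.0489, 0.0171]
ee_rot: [-1.567, -0.0, -1.548]
contact_force: [-5.8, -0.1, 2.5]
width: 0.0248
```

Request:
play_rows(
  increments=[
    [0, 0, 1, 0, 0, 0],
    [0, 0, 1, 0, 0, 0],
    [0, 0, 0, 0, 0, 0],
    [0, 0, 0, 0, 0, 0],
  ],
)

```text
time_s: 30.72
tcp_pos: [0.4995, 0.0489, 0.0171]
ee_rot: [-1.568, -0.0, -1.548]
contact_force: [-6.9, 0.7, 3.4]
width: 0.025
```

```bash
python3 bay.py 15
```

```text
{'time_s': 30.7167, 'joints': [-0.4561, 0.4349, 0.3154, 2.1033, -0.2219, 0.6315, -1.5366], 'qd': [-0.001, 0.001, 0.0008, -0.0002, -0.0003, 0.0007, 0.001], 'tcp_pos': [0.4995, 0.0489, 0.0171], 'ee_rot': [-1.568, -0.0004, -1.5479], 'contact_force': [-6.9441, 0.7324, 3.3532], 'ft_torque': [-0.0174, 1.6078, -0.0421], 'width': 0.025}
TCP housing mm -56.0994022968312 -0.931864101321778 z 17.07364888232235 fwdyaw 1.3109833296169597 block centre -55.3994022968312
cradle top x5-45 |y|20-45 (np.int64(16160), array([25.8979,  0.039 , 29.4542]))
floor (np.int64(10928), array([-32.6365,   0.0169,   8.8082]))
blade 5010 [-0.711   0.0262  9.7245] x max -8.001414940661219 at x=-40: 38.165369704003474
blade rect ((-39.34867858886719, 0.23452186584472656), (57.70501708984375, 35.981937408447266), 9.560457229614258)
```

View pics/w15.png

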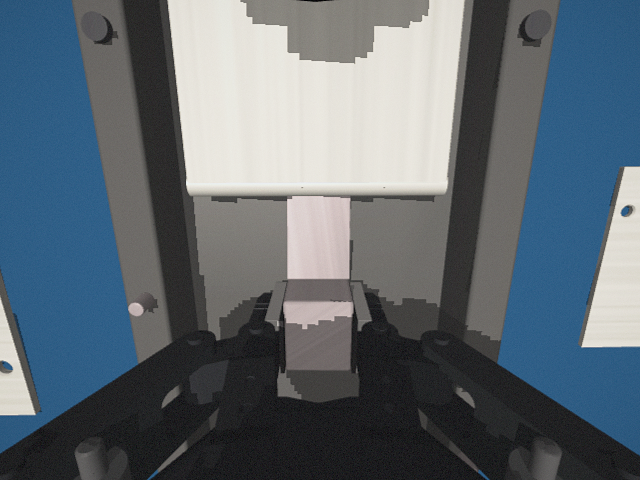

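Request:
play_rows(
  increments=[
    [0, 0, 0, 0, 0, 0],
    [0, 0, 0, 0, 0, 0],
    [0, 0, 0, 0, 0, 0],
    [0, 0, 0, 0, 0, 0],
    [0, 0, 0, 0, 0, 0],
    [0, 0, 0, 0, 0, 0],
    [0, 0, 0, 0, 0, 0],
    [0, 0, 0, 0, 0, 0],
  ],
)

```text
time_s: 31.43
tcp_pos: [0.4995, 0.0489, 0.017]
ee_rot: [-1.568, -0.0, -1.548]
contact_force: [-6.8, -0.2, 2.5]
width: 0.0249
```

```bash
python3 bay.py 16; python3 - <<'E'
from h import *
for n in ['scene','side']:
    c=capture(n); save(c,n+'16')
    cv2.imwrite('pics/%s16c.png'%n,cv2.resize(cv2.cvtColor(c['img'],cv2.COLOR_RGB2BGR)[(190 if n=='scene' else 200):(360 if n=='scene' else 310),(230 if n=='scene' else 200):(450 if n=='scene' else 390)],None,fx=3.5,fy=3.5))
E
```

```text
{'time_s': 31.4333, 'joints': [-0.4561, 0.4349, 0.3153, 2.1033, -0.2219, 0.6315, -1.5366], 'qd': [0.0024, 0.0006, 0.0015, 0.0013, 0.0009, 0.0006, -0.0003], 'tcp_pos': [0.4995, 0.0489, 0.017], 'ee_rot': [-1.568, -0.0004, -1.5479], 'contact_force': [-6.8396, -0.2046, 2.4805], 'ft_torque': [-0.0219, 1.5308, -0.0269], 'width': 0.0249}
TCP housing mm -56.120340903621944 -0.9264828893014074 z 17.043002924958554 fwdyaw 1.3127571096199802 block centre -55.42034090362194
cradle top x5-45 |y|20-45 (np.int64(16151), array([25.8876,  0.0876, 29.4416]))
floor (np.int64(10920), array([-32.627 ,   0.1331,   8.7941]))
blade 4987 [-0.7122  0.0253  9.6509] x max -8.008036109067262 at x=-40: 38.13842226814786
blade rect ((-37.41355895996094, 4.582431793212891), (52.198272705078125, 43.715579986572266), 9.160279273986816)
```

View pics/scene16.png

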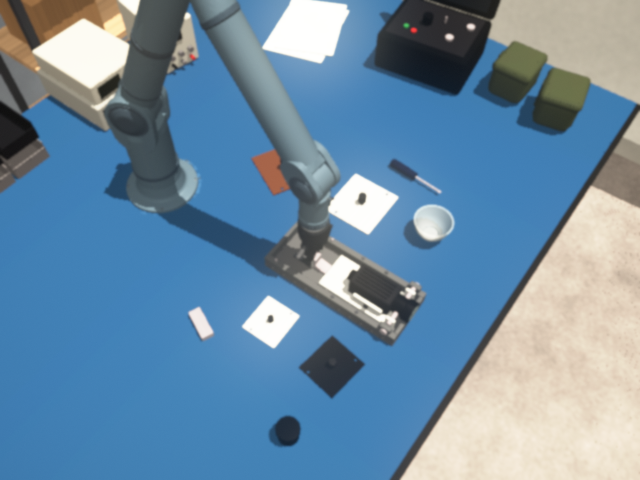

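View pics/side16c.png

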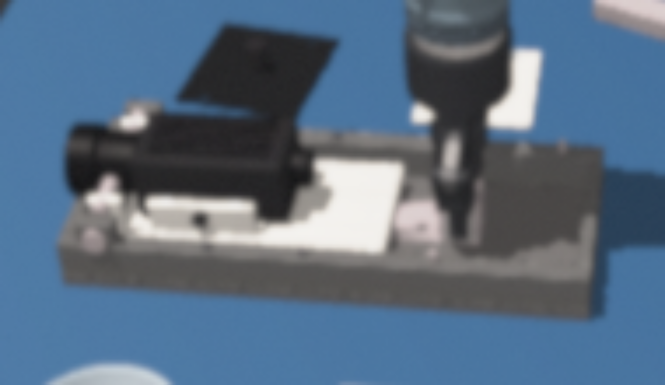

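The pose is steady, with the nose about 3.0 mm up. The scene view shows the cover on the mat (362,203). The block (200,323), lens barrel (288,430), tub (433,223) and screwdriver (415,176) are where they were. I'm handing in.

```bash
python3 - <<'E'
from h import *
print(sign_off()); st()
E
```

```text
the job is handed in; nothing more can be done
None
the job is handed in; nothing more can be done
```

The wedge is under the cradle's nose and held in the gripper, with the nose lifted about 3 mm. I signed off at about 31.5 s, and no verdict was reported.

- **Cover:** I lifted the larger light-coloured plate straight off its pins by the knob. It lies flat and knob up on the clear mat, centred at about (0.486, 0.288) m.
- **Wedge:** I gripped it across its 26 mm sides and set it on the bay floor until contact showed in the force reading. I then slid it straight along the stand's +x, centred to within about 1 mm.
- **Lift:** The cradle surface measured 2.7 mm higher, which is about 3.1 mm at the nose. The wedge's position (block centre 55.4 mm short of the nose axis) gives about 2.9 mm.
- **Steadiness:** The pose did not change over a 0.7 s hold before hand-in. The push was about 7 N, with the wedge still pressed lightly on the floor.
- **Bystanders:** The block, lens barrel, tub and screwdriver look unmoved in the last scene picture.

**Checks that did not fully agree:**
- Depth readings sat about 1.2 mm low, so I used height differences.
- The last pushes moved in small stick-slip steps.
- The hand ended pitched about 0.15°, which may tip the wedge slightly.
- The script's fit of the blade surface was contaminated by nearby surfaces once the wedge was in the bay, so I ignored it.

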